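Home the sensor carriage round the bent guide rod of a plywood scanner kit

ROBOT

A 6-joint arm with a two-finger parallel gripper is mounted at the origin on the work surface. World frame = base frame: x ahead of the robot, y to its left, z up, the work surface at z = 0. Lengths are in mm, angles in rad, forces in N, time in s.
With the tool pointing down it reaches from about 275 to 1000 mm from the base axis. Payload 8.4 kg.
Tool frame: the origin (TCP) lies at the very end of the fingers, on their centre line; the grasp point (between the pads) lies 19 mm behind it; z points along the fingers, x is the direction in which the jaws open and shut, and the axes are right-handed (so a half turn about z gives the same grasp; the last joint's range is limited). The gripper opens to 85 mm and grips with 20 to 120 N. Pads are 22 mm wide; open, the fingers measure 114 mm over their backs; the gripper's body (76 mm by 85 mm) begins 54 mm behind the grasp point. The pads swing forward as they close: fully open they stand 13 mm farther back than shut.
Start: joints at [1.342, 0.353, 1.633, -0, 1.155, -0.002], TCP at [140.536, 608.997, 231.281] pointing down, gripper open.
Joint ranges: [-2.63, 2.63], [-0.92, 2.1], [0.06, 2.66], [-1.3, 4.44], [0, 2.69], [-3.02, 3.02]. Speed limits (rad/s): [2.22, 2.22, 2.79, 3.14, 3.14, 3.14].

INTERFACE

Orientations are given as [roll, pitch, yaw] about the fixed x, y, z axes, in that order (R = Rz(yaw) Ry(pitch) Rx(roll)).
In Python, from rig import r gives the robot as it stands.
- The arm moves only by the tool arm_command, never from a script. Its argument "targets" is a list of rows, each a list of 6 numbers: the shift along the tool's x, y, z in m, then the turn, a rotation vector about the tool's x, y, z in rad. A call has 1 to 20 rows; each row shifts and turns the commanded pose from where the row before left it, along the tool's axes as they then stand; what a row does not reach is not made up. A row lasts 1/12 s, in which the tool goes at most 41.7 mm and 7.16 degrees, less where a joint would pass 70% of its speed; a pose out of reach is approached as far as the arm can. A call is refused whole if a number of a shift passes 0.0417 or a number of a turn 0.125, either way. A call with a gripper value outside its range is refused whole. "fingers" is the finger opening in m, from 0 to 0.0854, set as the call begins (left out, the last holds). The fingers move at their own pace and stop on an object; "squeeze" is the grip in N (left out, the last holds). Time passes only in rows, so rows that do not move let the fingers close. It gives the time, the measured TCP pose, the force and the opening at its end, in the units of the state.
- r.sense(): the state, without advancing time (a new reading comes with each control period).
- r.grab_frame(name): name is "scene" or "top"; returns a dict with "image" (400x640x3 uint8, blue, green, red), "fx", "fy", "cx", "cy" (pixels), "xyz" and "orientation" of the camera in the world. Camera axes: x right, y down, z forward; pixel columns grow to the right and rows downward; lengths in mm; the calibration is good to about 2 mm. A picture is of the moment at which its call begins. There is no depth.
- r.sign_off(): hands the job in, once; it reports no verdict.
The state is a dict: "clock": time; "qpos": joint angles; "qvel": joint speeds; "joint_efforts": joint torques, N m; "eef_pos": TCP position; "tcp_rot": TCP orientation; "contact_force": force on the tool from outside, world axes, zero at the start; "wrist_torque": the same for the moment, N m; "opening": opening from 0.0 (shut) to 1.0 (fully open).
Only numpy, scipy, OpenCV 4.12 (cv2) and the standard library are available. Lean on these libraries where they do the work, as an engineer would, in place of code of your own. Each camera call takes 0.05 s, during which the arm holds its last target.

TASK

Slide the orange sensor carriage along the bent steel rod of the plywood scanner, round the bend, until it is fully home against the black stop disc at the rod's free end, then let go of it. The bend is tipped up or down by an amount nobody measured, so feel your way: turn the carriage with the bend and let it ride gently, never straining or wedging it against the rod or the stop with more than about 20 newtons. Leave the other things on the table where they are.

Things in the scene. Friction and masses are not known exactly. Their poses are not given: they have to be found in the camera images.
- stand: Plywood scanner stand, fixed. Base plate 290 x 200 x 6 mm; origin: centre of its underside, x along the 290 mm side, z up. A post 18 x 50 mm, 116 mm high, at x=-122, y=-70 mm, carries a bent, rigid 8 mm steel rod: level and straight from the post along +x (axis at y=-70, z=90 mm) to x=-10 mm, then the bend (see bend_start), its far end free in the air.
- bend_start (a point): Point on the rod's axis where the straight part ends; axes as the stand. Here a quarter circle of 115 mm axis radius starts, turning from +x to +y. If level it ends at x=+115, y=+115 mm from here. Then 13 mm of straight rod lead to the face of a black stop disc, 22 mm across, 8 mm thick.
- rod_clamp (a point): Rod axis at the post, in a clamp; axes as the stand. The rod was clamped twisted by hand: the bend's plane is tipped about the straight part's line by -0.18 to 0.18 rad (0 level, positive: stop end higher), so the stop end is up to 23 mm above or below the 90 mm of the straight part. This is not measured: feel or see it. The clamp does not yield under 25 N.
- carriage: Orange sensor carriage hanging loose on the rod's straight part, bore axis 2 mm below the rod's axis, 0.1 to 0.17 kg. Origin: centre of its bore; x along the bore, away from the post. Octagonal sleeve 22 mm long, 24 mm across, bore 12 mm; black sensor block under it down to 31 mm below the bore. Dry friction: it stays where left. Home: sleeve end touches the stop, origin 2 mm past the quarter circle.
- carriage_grip (a point): Centre of the carriage's orange grip fin, 28 mm above the bore axis; axes as the carriage. The fin is 20 mm long (x), 12 mm thick (y, the way to pinch it) and 34 mm tall; its top is 17 mm above this point. Held askew, the sleeve wedges on the rod (its two ends pressing opposite ways) though the net force is small: keep it in line with the rod, on slopes too.
- spare_bushing: Bystander: brass spare bushing, 24 mm across and 20 mm tall, on the plywood base plate inside the bend; origin at the centre of its underside.
- tumbler: Bystander: white drinking bottle, 68 mm across, 200 mm tall; origin at the centre of its underside.
- sensor_board: Bystander: small green circuit board, 45 x 30 x 6 mm; origin at the centre of its underside.
- mouse: Bystander: white computer mouse, 110 x 62 x 34 mm; origin at the centre of its underside.
- panel: Bystander: laser-cut plywood panel, 100 x 80 x 5 mm; origin at the centre of its underside.
- screwdriver: Bystander: screwdriver with blue handle, 170 mm long, about 25 mm high; lies along its x.

How it is judged:
By the outcome, as a careful person would: the job done as asked, in the order asked, and still so for the second after the job is handed in, with the robot touching nothing.
It also fails if it takes over 61 s, if anything falls off the work surface, if the arm or the gripper's body presses on something with over 40 N, if the wrist force passes 120 N, or if a joint passes its speed limit or range.

## Working session

There is one attempt and no reset: what is moved stays moved. The work goes in short steps, Python scripts to look and compute and a tool call to move; the robot and the scene stay as the last step left them, time stands still between calls to the robot, and variables do not carry over. Pictures are saved under pics/ and viewed, and the job is handed in when it is done.

Besides the shell and the picture viewer there is one more tool, called after "Call:" by a JSON object that holds its "fn" and its "kwargs", one argument or row to a line. arm_command: Moves the arm, as the interface text tells. Its arguments: {"type":"object","properties":{"targets":{"type":"array"},"fingers":{"type":"number"},"squeeze":{"type":"number"}},"required":["targets"]}

```bash
ls; mkdir -p pics; python3 - <<'E'
from rig import r
import cv2
for n in("scene","top"):
    f=r.grab_frame(n); cv2.imwrite(f"pics/{n}0.png",f["image"]); print({k:v for k,v in f.items() if k!="image"})
print(r.sense())
E
```

```text
pics
{'fx': 500.1920468981448, 'fy': 500.1920468981448, 'cx': 317.91165771668483, 'cy': 203.70625010496644, 'xyz': array([1029.66502863,  292.31650119, 1068.7772479 ]), 'orientation': array([-2.6065003 , -0.00493673,  2.0638873 ])}
{'fx': 383.1864278780545, 'fy': 383.1864278780545, 'cx': 317.55253927265034, 'cy': 201.16204215237906, 'xyz': array([3.75366668e+02, 7.98614243e-01, 1.03503635e+03]), 'orientation': array([-2.97705332,  0.0110089 , -1.55853596])}
{'clock': 0.1, 'qpos': array([ 1.34161998e+00,  3.53607711e-01,  1.63406020e+00, -2.21553470e-05,
        1.15515658e+00, -2.39276773e-03]), 'qvel': array([ 0.00141673, -0.00084401, -0.0027671 ,  0.00131526,  0.00158886,
        0.00115799]), 'joint_efforts': array([-2.04553389e-04, -6.06363559e+01, -3.42821324e+01,  6.73418825e-06,
        3.96441494e-03, -3.09162871e-06]), 'eef_pos': array([140.43605325, 608.59226912, 230.61854873]), 'tcp_rot': array([3.14157534e+00, 1.23188260e-03, 1.34402169e+00]), 'contact_force': array([-0.36896184, -0.48517853,  0.53311423]), 'wrist_torque': array([-0.03292597,  0.00732207, -0.03390594]), 'opening': 0.9971777890280769}
```

View pics/scene0.png

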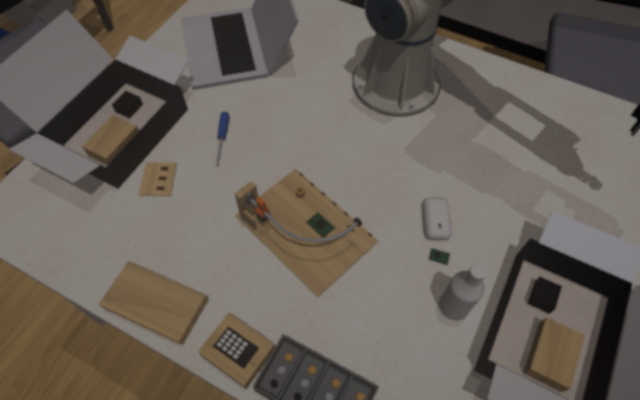

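View pics/top0.png

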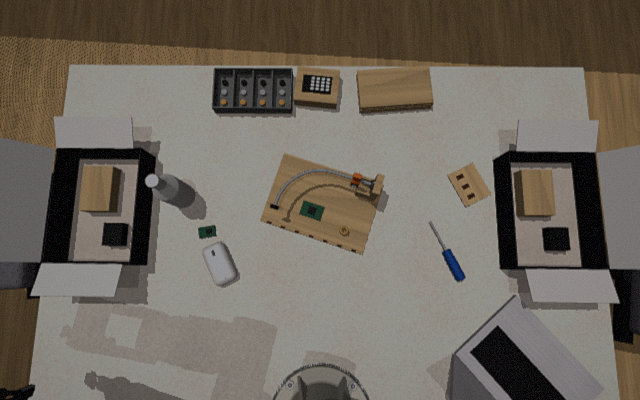

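```bash
python3 - <<'E'
import cv2
a=cv2.imread("pics/scene0.png")[160:300,225:385]; cv2.imwrite("pics/s0z.png",cv2.resize(a,None,fx=4.5,fy=4.2857,interpolation=cv2.INTER_CUBIC))
a=cv2.imread("pics/top0.png")[145:260,255:395]; cv2.imwrite("pics/t0z.png",cv2.resize(a,None,fx=5,fy=5,interpolation=cv2.INTER_CUBIC))
E
```

```text
(no output)
```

View pics/s0z.png

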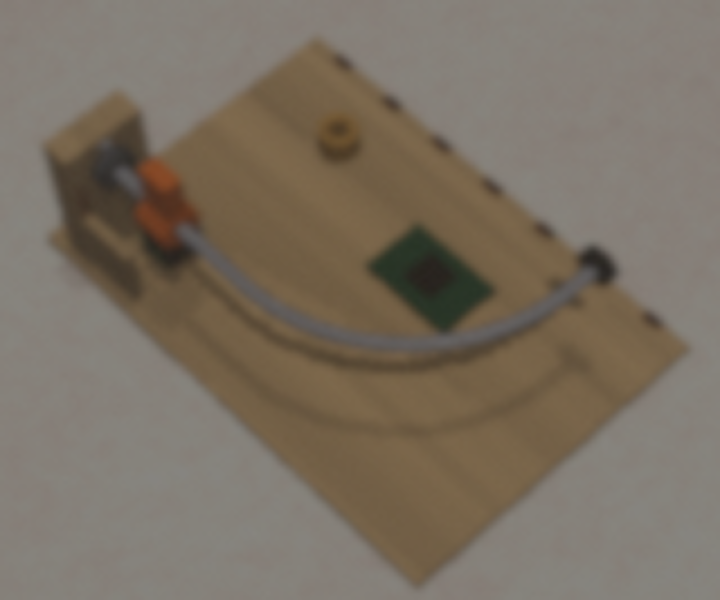

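View pics/t0z.png

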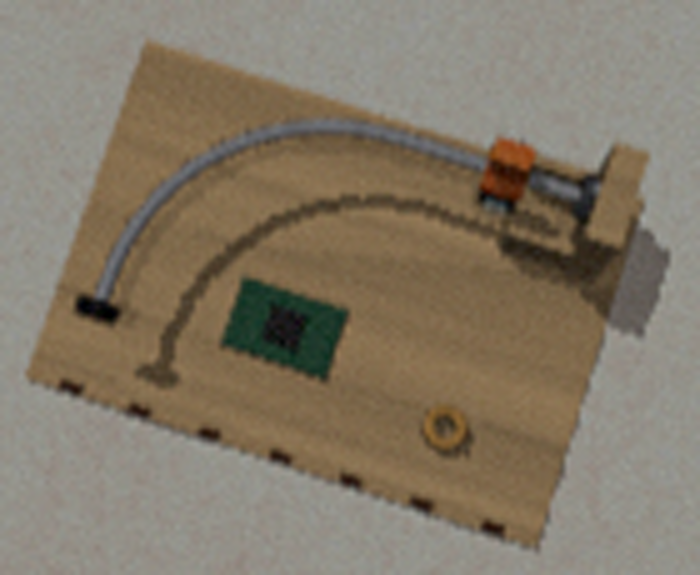

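```bash
cat > h.py <<'E'
import numpy as np
from scipy.spatial.transform import Rotation as R
C={'s':dict(f=500.1920468981448,c=(317.91165771668483,203.70625010496644),p=np.array([1029.66502863,292.31650119,1068.7772479]),o=[-2.6065003,-0.00493673,2.0638873]),
't':dict(f=383.1864278780545,c=(317.55253927265034,201.16204215237906),p=np.array([375.366668,0.798614243,1035.03635]),o=[-2.97705332,0.0110089,-1.55853596])}
for k in C: C[k]['R']=R.from_euler('xyz',C[k]['o']).as_matrix()
def ray(k,u,v):
    c=C[k]; d=c['R']@np.array([(u-c['c'][0])/c['f'],(v-c['c'][1])/c['f'],1]); return c['p'],d/np.linalg.norm(d)
def plane(k,u,v,z):
    p,d=ray(k,u,v); return p+d*(z-p[2])/d[2]
def tri(uvs,uvt):
    p,d=ray('s',*uvs); q,e=ray('t',*uvt)
    A=np.stack([d,-e],1); s=np.linalg.lstsq(A,q-p,rcond=None)[0]
    a=p+d*s[0]; b=q+e*s[1]; return (a+b)/2, np.linalg.norm(a-b)
def proj(k,P):
    c=C[k]; x=c['R'].T@(np.asarray(P)-c['p']); return c['f']*x[:2]/x[2]+c['c']
zs=lambda u,v:((u+.5)/4.5-.5+225,(v+.5)/4.2857-.5+160)
zt=lambda u,v:((u+.5)/5-.5+255,(v+.5)/5-.5+145)
E
python3 - <<'E'
from h import *
import cv2
# refined corners: plywood saturation mask + line fits
for k,fn in(('s','scene'),('t','top')):
    im=cv2.imread(f"pics/{fn}0.png"); hsv=cv2.cvtColor(im,cv2.COLOR_BGR2HSV)
    S=hsv[...,1]
    x0,y0,x1,y1=(225,160,385,300) if k=='s' else (255,145,395,260)
    m=np.zeros(S.shape,np.uint8); m[y0:y1,x0:x1]=(S[y0:y1,x0:x1]>60)*255
    m=cv2.morphologyEx(m,cv2.MORPH_CLOSE,np.ones((7,7),np.uint8))
    cs,_=cv2.findContours(m,0,cv2.CHAIN_APPROX_NONE); c=max(cs,key=cv2.contourArea)[:,0,:].astype(float)
    cs={'s':[zs(418,587),zs(690,347),zs(318,38)],'t':[zt(147,42),zt(30,380),zt(540,548)]}[k]
    def line(a,b):
        a=np.array(a);b=np.array(b);L=np.linalg.norm(b-a);u=(b-a)/L;n=np.array([-u[1],u[0]])
        s=(c-a)@u; d=(c-a)@n
        q=c[(s>.06*L)&(s<.94*L)&(abs(d)<3)]
        vx,vy,px,py=cv2.fitLine(q.astype(np.float32),cv2.DIST_HUBER,0,.01,.01)[:,0]
        return np.cross([px,py,1],[px+vx,py+vy,1])
    l1=line(cs[0],cs[1]);l2=line(cs[1],cs[2])
    p=np.cross(l1,l2);p=p[:2]/p[2]
    print(k,'hand',np.round(cs,1).tolist(),'mid corner',p)
    P=[plane(k,*q,6) for q in cs]; print(np.round(P,1).tolist(),np.linalg.norm(P[1]-P[0]),np.linalg.norm(P[2]-P[1]), 'fit',plane(k,*p,6))
    print('centre',(P[0]+P[2])/2,'yaw',np.arctan2(*(P[1]-P[2])[[1,0]]),'yaw from y',np.arctan2(*(P[1]-P[0])[[1,0]])-np.pi/2)
    a=[plane(k,*(lambda l,t:( t, -(l[2]+l[0]*t)/l[1]))(l2,t),6) for t in (p[0],cs[2][0])]
    print('yaw line',np.arctan2(*(a[0]-a[1])[[1,0]]))
print('stop',tri(zs(597,265),zt(97,308)))
print('fin top',tri(zs(158,172),zt(513,156)))
print('bushing',tri(zs(339,130),zt(446,427)))
E
```

```text
s hand [[317.5, 296.6], [377.9, 240.6], [295.3, 168.5]] mid corner [377.2579622  240.87123937]
[[684.3, 111.6, 6.0], [494.0, 171.8, 6.0], [407.0, -102.5, 6.0]] 199.5816584154936 287.78465966588556 fit [495.46130018 170.70640123   6.        ]
centre [545.66821659   4.56271158   6.        ] yaw 1.2638558987311703 yaw from y 1.264509002978234
yaw line 1.261191191935832
t hand [[284.0, 153.0], [260.6, 220.6], [362.6, 254.2]] mid corner [260.07683796 219.63266059]
[[681.0, 109.3, 6.0], [491.2, 167.6, 6.0], [404.5, -107.3, 6.0]] 198.53450827389221 288.20200752925285 fit [493.81625503 169.08977008   6.        ]
centre [542.71669525   1.0060678    6.        ] yaw 1.2650458194463365 yaw from y 1.272731741002771
yaw line 1.2605339222935217
stop (array([517.48518752, 121.42052079,  94.46076348]), np.float64(0.5044411890849069))
fin top (array([588.93874839, -83.13432839, 130.19967587]), np.float64(1.4063763512200225))
bushing (array([466.6275826 , -55.71937704,  20.92172555]), np.float64(1.5294098010733332))
```

```bash
python3 - <<'E'
from h import *
for n,a,b in [('c1',zs(418,587),zt(147,42)),('c2',zs(690,347),zt(30,380)),('c3',zs(318,38),zt(540,548)),
 ]: print(n,tri(a,b))
# post top corners in stand frame
M=R.from_euler('z',1.263).as_matrix(); O=np.array([544.2,2.8,0])
for nm,p in [('post++',(-113,-45,116)),('post+-',(-113,-95,116)),('post-+',(-131,-45,116)),('post--',(-131,-95,116)),('bend',(-10,-70,90)),('clamp',(-113,-70,90))]+[(f'stop{t}',(105+0,-70+132*np.cos(t),90+132*np.sin(t))) for t in(-.1,0,.05,.1,.15)]+[(f'mid{t}',(-10+115*.7071,-70+115*.2929*np.cos(t),90+115*.2929*np.sin(t))) for t in(0,.1)]:
    w=O+M@np.array(p); a=proj('s',w);b=proj('t',w)
    print(nm,w.round(1),'scene zoom',((a-[225,160])*[4.5,4.2857]+1.7).round(0),'top zoom',((b-[255,145])*5+2).round(0))
E
python3 - <<'E'
import cv2
a=cv2.imread("pics/scene0.png")[175:245,230:310]; cv2.imwrite("pics/s0p.png",cv2.resize(a,None,fx=8,fy=8,interpolation=cv2.INTER_CUBIC))
a=cv2.imread("pics/top0.png")[165:200,340:395]; cv2.imwrite("pics/t0p.png",cv2.resize(a,None,fx=12,fy=12,interpolation=cv2.INTER_CUBIC))
E
```

```text
c1 (array([6.82551745e+02, 1.10265924e+02, 1.43662191e-01]), np.float64(0.8262904606046215))
c2 (array([ 4.91387635e+02,  1.69872419e+02, -4.11523708e-01]), np.float64(2.7197124193744053))
c3 (array([ 4.03967661e+02, -1.06386498e+02, -1.92175026e-01]), np.float64(3.300237399571637))
post++ [ 552.9 -118.5  116. ] scene zoom [140. 107.] top zoom [585. 235.]
post+- [ 600.5 -133.7  116. ] scene zoom [ 63. 164.] top zoom [615. 140.]
post-+ [ 547.4 -135.7  116. ] scene zoom [117.  87.] top zoom [620. 246.]
post-- [ 595.  -150.8  116. ] scene zoom [ 40. 142.] top zoom [650. 151.]
bend [607.9 -27.9  90. ] scene zoom [243. 284.] top zoom [398. 136.]
clamp [ 576.7 -126.1   90. ] scene zoom [107. 161.] top zoom [593. 198.]
stop-0.1 [517.6 121.4  76.8] scene zoom [594. 281.] top zoom [101. 313.]
stop0 [516.9 121.6  90. ] scene zoom [597. 269.] top zoom [ 97. 311.]
stop0.05 [517.1 121.6  96.6] scene zoom [597. 263.] top zoom [ 96. 308.]
stop0.1 [517.6 121.4 103.2] scene zoom [598. 257.] top zoom [ 94. 305.]
stop0.15 [518.3 121.2 109.7] scene zoom [598. 252.] top zoom [ 93. 302.]
mid0 [600.4  59.8  90. ] scene zoom [406. 345.] top zoom [224. 149.]
mid0.1 [600.6  59.7  93.4] scene zoom [406. 342.] top zoom [224. 147.]
```

View pics/s0p.png

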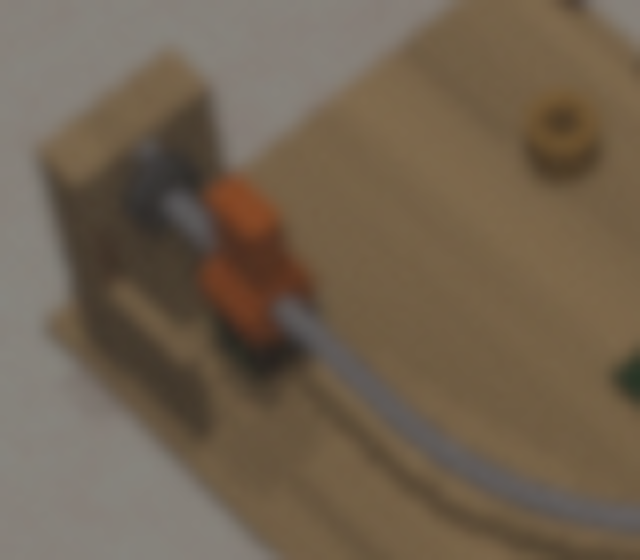

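View pics/t0p.png

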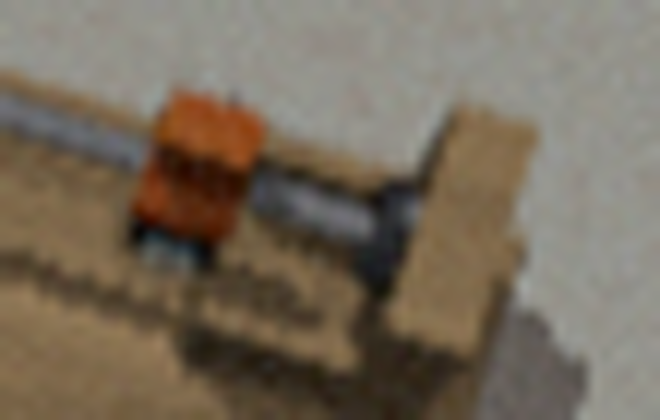

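```bash
python3 - <<'E'
from h import *
M=R.from_euler('z',1.263).as_matrix(); O=np.array([544.2,2.8,0])
print(M.T@(np.array([588.9,-83.1,0])-O))
for k,q in(('s',zs(158,172)),('t',zt(513,156))):
    w=plane(k,*q,133); print(k,w,M.T@(w-O))
E
```

```text
[-68.32072205 -68.62345765   0.        ]
s [590.47257042 -82.69579836 133.        ] [-67.45909169 -69.99966614 133.        ]
t [587.97190799 -82.23108698 133.        ] [-67.77381897 -67.47573745 133.        ]
```

Call:
{"fn": "arm_command", "kwargs": {
  "targets": [
    [-0.019, 0.0197, 0, 0, 0, 0],
    [-0.019, 0.0197, 0, 0, 0, 0],
    [-0.019, 0.0197, 0, 0, 0, 0],
    [-0.019, 0.0197, 0, 0, 0, 0],
    [-0.019, 0.0197, 0, 0, 0, 0],
    [-0.019, 0.0197, 0, 0, 0, 0],
    [-0.019, 0.0197, 0, 0, 0, 0],
    [-0.019, 0.0197, 0, 0, 0, 0],
    [-0.019, 0.0197, 0, 0, 0, 0],
    [-0.019, 0.0197, 0, 0, 0, 0],
    [-0.019, 0.0197, 0, 0, 0, 0],
    [-0.019, 0.0197, 0, 0, 0, 0],
    [-0.019, 0.0197, 0, 0, 0, 0],
    [-0.019, 0.0197, 0, 0, 0, 0],
    [-0.019, 0.0197, 0, 0, 0, 0],
    [-0.019, 0.0197, 0, 0, 0, 0],
    [-0.019, 0.0197, 0, 0, 0, 0],
    [-0.019, 0.0197, 0, 0, 0, 0],
    [-0.019, 0.0197, 0, 0, 0, 0],
    [-0.019, 0.0197, 0, 0, 0, 0]
  ],
  "fingers": 0.05,
  "squeeze": 40
}}

```text
clock: 1.77
eef_pos: [439.3, 148.8, 231.1]
tcp_rot: [-3.141, 0.0, 1.344]
contact_force: [-0.1, 1.1, 0.1]
opening: 0.586
```

Call:
{"fn": "arm_command", "kwargs": {
  "targets": [
    [-0.019, 0.0197, 0, 0, 0, 0],
    [-0.019, 0.0197, 0, 0, 0, 0],
    [-0.019, 0.0197, 0, 0, 0, 0],
    [-0.019, 0.0197, 0, 0, 0, 0],
    [-0.019, 0.0197, 0, 0, 0, 0],
    [-0.019, 0.0197, 0, 0, 0, 0],
    [-0.019, 0.0197, 0, 0, 0, 0],
    [-0.019, 0.0197, 0, 0, 0, 0],
    [-0.019, 0.0197, 0, 0, 0, 0],
    [-0.019, 0.0197, 0, 0, 0, 0]
  ]
}}

```text
clock: 2.6
eef_pos: [588.6, -80.6, 230.9]
tcp_rot: [-3.141, -0.0, 1.344]
contact_force: [0.7, -0.3, 0.6]
opening: 0.588
```

Call:
{"fn": "arm_command", "kwargs": {
  "targets": [
    [0, 0, 0, 0, 0, 0.11],
    [0, 0, 0, 0, 0, 0.11],
    [0, 0, 0, 0, 0, 0.11],
    [0, 0, 0, 0, 0, 0.11],
    [0, 0, 0, 0, 0, 0.11],
    [0, 0, 0, 0, 0, 0.11],
    [0, 0, 0, 0, 0, 0.11],
    [0, 0, 0, 0, 0, 0.11],
    [0, 0, 0, 0, 0, 0.11],
    [0, 0, 0, 0, 0, 0.11],
    [0, 0, 0, 0, 0, 0.11],
    [0, 0, 0, 0, 0, 0.11],
    [0, 0, 0, 0, 0, 0.11],
    [0, 0, 0, 0, 0, 0.11],
    [0, 0, 0, 0, 0, 0.11],
    [0, 0, 0, 0, 0, 0],
    [0, 0, 0, 0, 0, 0]
  ]
}}

```text
clock: 4.02
eef_pos: [588.0, -79.2, 231.0]
tcp_rot: [3.142, 0.001, -0.303]
contact_force: [-0.1, 0.5, -0.3]
opening: 0.583
```

```bash
python3 - <<'E'
from rig import r
import cv2
for n in("scene","top"):
    f=r.grab_frame(n); cv2.imwrite(f"pics/{n}1.png",f["image"])
a=cv2.imread("pics/scene1.png")[140:270,200:360]; cv2.imwrite("pics/s1z.png",cv2.resize(a,None,fx=4.5,fy=4.5,interpolation=cv2.INTER_CUBIC))
a=cv2.imread("pics/top1.png")[145:260,255:395]; cv2.imwrite("pics/t1z.png",cv2.resize(a,None,fx=5,fy=5,interpolation=cv2.INTER_CUBIC))
s=r.sense(); print(s['clock'],s['eef_pos'],s['tcp_rot'],s['contact_force'],s['wrist_torque'],s['opening'])
E
```

```text
4.1167 [588.10998826 -79.27856752 231.10986678] [ 3.14154683e+00  3.51974108e-04 -3.02589973e-01] [0.40272108 0.25172956 0.30920104] [-0.04293205  0.03325848 -0.07038018] 0.5870427040539166
```

View pics/s1z.png

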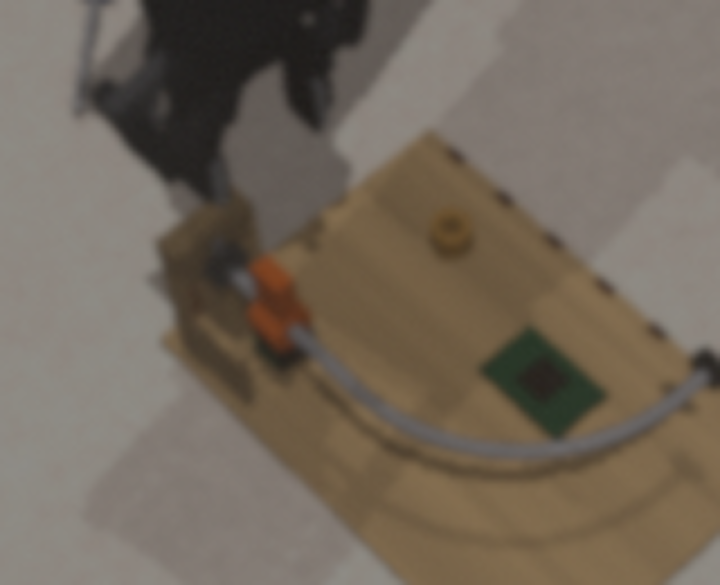

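View pics/t1z.png

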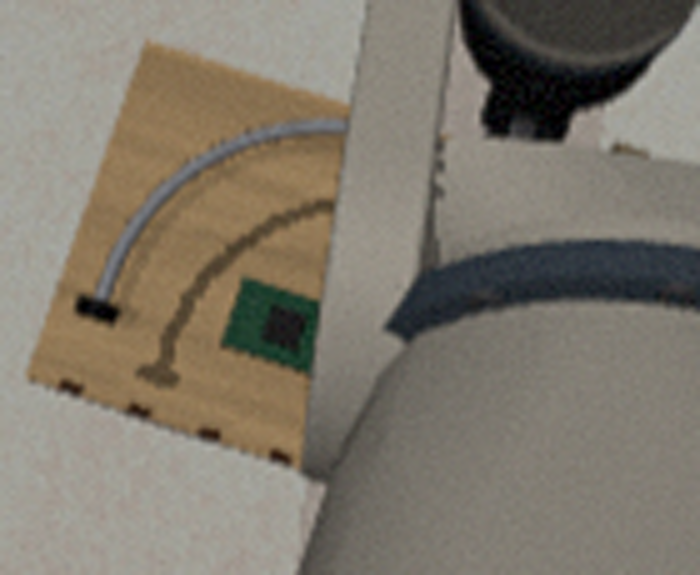

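```bash
python3 - <<'E'
from h import *
c=np.array([588.1,-79.3,0]);u=np.array([np.cos(-.3026),np.sin(-.3026),0])
for z in(231,236):
  for s in (-32,-25,0,25,32):
    print(z,s,((proj('s',c+u*s+[0,0,z])-[200,140])*4.5+1.7).round())
M=R.from_euler('z',1.263).as_matrix(); O=np.array([544.2,2.8,0])
print('grip tgt',O+M@np.array([-67.6,-70,0]),O+M@np.array([-67.6,-68.7,0]))
E
python3 -c "
import cv2
a=cv2.imread('pics/scene1.png')[140:230,215:295]; a=cv2.convertScaleAbs(a,alpha=2,beta=20);cv2.imwrite('pics/s1g.png',cv2.resize(a,None,fx=6.5,fy=6.5,interpolation=cv2.INTER_CUBIC))"
```

```text
231 -32 [312. 116.]
231 -25 [301. 125.]
231 0 [259. 157.]
231 25 [216. 189.]
231 32 [204. 198.]
236 -32 [312. 109.]
236 -25 [300. 118.]
236 0 [258. 150.]
236 25 [215. 183.]
236 32 [203. 192.]
grip tgt [590.43019911 -82.83018562   0.        ] [589.19129455 -82.43633858   0.        ]
```

View pics/s1g.png

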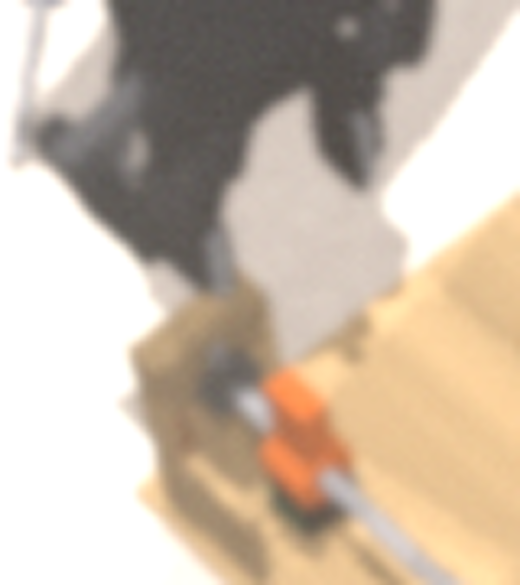

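```bash
python3 - <<'E'
from h import *
M=R.from_euler('z',1.263).as_matrix(); O=np.array([545.5,4.4,0])
for t in (-.1,-.05,0,.05,.1,.15):
    w=O+M@np.array((105,-70+132*np.cos(t),90+132*np.sin(t)));a=proj('s',w); print(t,w.round(1),((a-[225,160])*[4.5,4.2857]+1.7).round(1))
print('45deg, t=0,.1', [((proj('s',O+M@np.array((-10+81.3,-70+33.7*np.cos(t),90+33.7*np.sin(t))))-[225,160])*[4.5,4.2857]+1.7).round(1) for t in(0,.1)])
for n,p in [('post-+',(-131,-45,116)),('post--',(-131,-95,116)),('clamp',(-113,-70,90)),('bush?',(0,0,0))]: print(n,((proj('s',O+M@np.array(p))-[225,160])*[4.5,4.2857]+1.7).round(1))
# stop: dark centroid
import cv2
im=cv2.imread('pics/scene0.png'); g=im[205:235,345:372].max(2); m=(g<65).astype(np.uint8); n,l,st,c=cv2.connectedComponentsWithStats(m); print(st,c+[345,205])
print('grip tgt',O+M@np.array([-68.6,-69.5,0]))
E
```

```text
-0.1 [518.9 123.   76.8] [595.6 284.5]
-0.05 [518.4 123.2  83.4] [597.3 277.9]
0 [518.2 123.2  90. ] [598.5 271.7]
0.05 [518.4 123.2  96.6] [599.2 265.8]
0.1 [518.9 123.  103.2] [599.5 260.3]
0.15 [519.6 122.8 109.7] [599.3 255.1]
45deg, t=0,.1 [array([408. , 347.8]), array([407.8, 345.1])]
post-+ [117.9  89.9]
post-- [ 40.9 145.4]
clamp [108.8 164.1]
bush? [364.4 297.1]
[[  0   0  27  30 782]
 [  9  13   7   8  28]] [[358.01662404 219.43350384]
 [357.53571429 221.35714286]]
grip tgt [590.95073809 -82.0317095    0.        ]
```

Call:
{"fn": "arm_command", "kwargs": {
  "targets": [
    [0.0032, 0.0022, 0, 0, 0, 0.005],
    [0, 0, 0.012, 0, 0, 0],
    [0, 0, 0.012, 0, 0, 0],
    [0, 0, 0.012, 0, 0, 0],
    [0, 0, 0.012, 0, 0, 0],
    [0, 0, 0.012, 0, 0, 0],
    [0, 0, 0.01, 0, 0, 0],
    [0, 0, 0.01, 0, 0, 0],
    [0, 0, 0.01, 0, 0, 0],
    [0, 0, 0.01, 0, 0, 0],
    [0, 0, 0.008, 0, 0, 0],
    [0, 0, 0.006, 0, 0, 0],
    [0, 0, 0.004, 0, 0, 0],
    [0, 0, 0, 0, 0, 0],
    [0, 0, 0, 0, 0, 0]
  ]
}}

```text
clock: 5.37
eef_pos: [590.7, -82.4, 113.3]
tcp_rot: [-3.142, -0.0, -0.311]
contact_force: [-0.2, 1.0, 0.2]
opening: 0.581
```

```bash
python3 - <<'E'
from rig import r
import cv2
f=r.grab_frame("scene"); cv2.imwrite(f"pics/scene2.png",f["image"])
a=f["image"][150:240,215:295]; a=cv2.convertScaleAbs(a,alpha=2,beta=20);cv2.imwrite('pics/s2g.png',cv2.resize(a,None,fx=6.5,fy=6.5,interpolation=cv2.INTER_CUBIC))
s=r.sense(); print(s['clock'],s['eef_pos'],s['tcp_rot'],s['contact_force'],s['wrist_torque'],s['opening'])
E
```

```text
5.4167 [590.92189735 -82.40929256 113.63114469] [-3.14150720e+00 -5.46285578e-04 -3.10999026e-01] [ 0.44520329 -0.19181243 -0.38728738] [-0.04391166 -0.00096077  0.0315192 ] 0.5845873013468973
```

View pics/s2g.png

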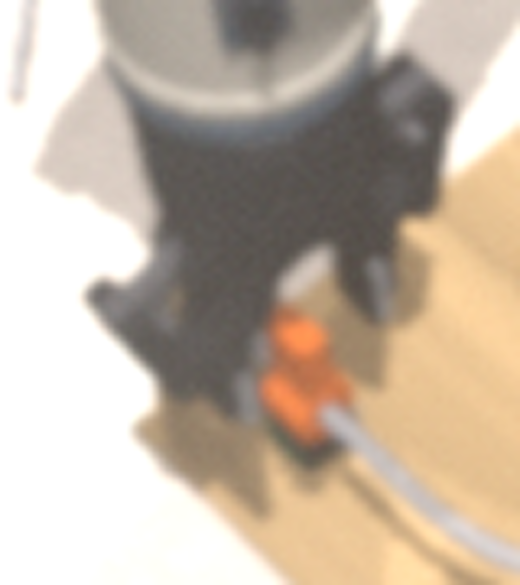

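Call:
{"fn": "arm_command", "kwargs": {
  "targets": [
    [0, 0, 0.004, 0, 0, 0],
    [0, 0, 0.0035, 0, 0, 0],
    [0, 0, 0, 0, 0, 0],
    [0, 0, 0, 0, 0, 0],
    [0, 0, 0, 0, 0, 0],
    [0, 0, 0, 0, 0, 0],
    [0, 0, 0, 0, 0, 0],
    [0, 0, 0, 0, 0, 0]
  ],
  "fingers": 0.018,
  "squeeze": 30
}}

```text
clock: 6.08
eef_pos: [590.7, -82.4, 105.9]
tcp_rot: [-3.142, -0.0, -0.311]
contact_force: [0.8, 1.2, 0.4]
opening: 0.211
```

Call:
{"fn": "arm_command", "kwargs": {
  "targets": [
    [0, 0, 0, 0, 0, 0],
    [0, 0, 0, 0, 0, 0],
    [0, 0, 0, 0, 0, 0],
    [0, 0, 0, 0, 0, 0],
    [0, 0, 0, 0, 0, 0],
    [0, 0, 0, 0, 0, 0]
  ],
  "fingers": 0.0
}}

```text
clock: 6.58
eef_pos: [590.7, -82.3, 105.9]
tcp_rot: [-3.142, -0.0, -0.311]
contact_force: [0.0, 0.0, 3.1]
opening: 0.132
```

```bash
cat > st.py <<'E'
from rig import r
import numpy as np
from scipy.spatial.transform import Rotation as R
s=r.sense(); T=R.from_euler('xyz',s['tcp_rot'])
print(s['clock'],s['eef_pos'].round(1),s['tcp_rot'].round(3),'F',s['contact_force'].round(1),'M',s['wrist_torque'].round(2),'op',round(s['opening']*85.4,1),'Ftool',T.inv().apply(s['contact_force']).round(1),'Mtool',T.inv().apply(s['wrist_torque']).round(2))
E
python3 st.py
```

```text
6.5833 [590.7 -82.3 105.9] [-3.142 -0.    -0.311] F [0.  0.  3.1] M [ 0.04  0.16 -0.01] op 11.3 Ftool [-0.  -0.  -3.1] Mtool [-0.01 -0.16  0.01]
```

Call:
{"fn": "arm_command", "kwargs": {
  "targets": [
    [0, 0, -0.0005, 0, 0, 0],
    [0, 0, -0.0005, 0, 0, 0],
    [0, 0, 0, 0, 0, 0]
  ]
}}

```text
clock: 6.83
eef_pos: [590.5, -82.3, 106.6]
tcp_rot: [3.142, 0.0, -0.311]
contact_force: [0.1, -0.4, -0.5]
opening: 0.136
```

```bash
python3 st.py
```

```text
6.8333 [590.5 -82.3 106.6] [ 3.142  0.    -0.311] F [ 0.1 -0.4 -0.5] M [-0.02  0.04 -0.06] op 11.6 Ftool [0.2 0.4 0.5] Mtool [-0.03 -0.03  0.06]
```

Call:
{"fn": "arm_command", "kwargs": {
  "targets": [
    [0, 0, -0.0005, 0, 0, 0],
    [0, 0, -0.0005, 0, 0, 0],
    [0, 0, 0, 0, 0, 0]
  ]
}}

```text
clock: 7.08
eef_pos: [590.6, -82.4, 107.8]
tcp_rot: [3.142, -0.0, -0.311]
contact_force: [-0.0, 0.0, -1.9]
opening: 0.138
```

```bash
python3 st.py
```

```text
7.0833 [590.6 -82.4 107.8] [ 3.142 -0.    -0.311] F [-0.   0.  -1.9] M [0.01 0.03 0.03] op 11.8 Ftool [-0.  -0.   1.9] Mtool [-0.   -0.03 -0.03]
```

Call:
{"fn": "arm_command", "kwargs": {
  "targets": [
    [0, 0, -0.0007, 0, 0, 0],
    [0.0008, 0, 0, 0, 0, 0],
    [0.0008, 0, 0, 0, 0, 0],
    [0, 0, 0, 0, 0, 0]
  ]
}}

```text
clock: 7.42
eef_pos: [592.4, -82.9, 108.5]
tcp_rot: [-3.142, -0.0, -0.311]
contact_force: [-0.1, 0.3, -1.1]
opening: 0.134
```

```bash
python3 st.py
```

```text
7.4167 [592.4 -82.9 108.5] [-3.142 -0.    -0.311] F [-0.1  0.3 -1.1] M [0.04 0.04 0.03] op 11.4 Ftool [-0.2 -0.3  1.1] Mtool [ 0.03 -0.05 -0.03]
```

Call:
{"fn": "arm_command", "kwargs": {
  "targets": [
    [-0.001, 0, 0, 0, 0, 0],
    [-0.001, 0, 0, 0, 0, 0],
    [-0.0011, 0, 0, 0, 0, 0],
    [0, 0, 0, 0, 0, 0]
  ]
}}

```text
clock: 7.75
eef_pos: [588.9, -81.9, 108.4]
tcp_rot: [3.142, 0.0, -0.311]
contact_force: [-0.2, 0.1, -1.1]
opening: 0.129
```

```bash
python3 st.py
```

```text
7.75 [588.9 -81.9 108.4] [ 3.142  0.    -0.311] F [-0.2  0.1 -1.1] M [0.06 0.05 0.05] op 11.0 Ftool [-0.2  0.   1.1] Mtool [ 0.04 -0.06 -0.05]
```

Call:
{"fn": "arm_command", "kwargs": {
  "targets": [
    [0.0015, 0, 0, 0, 0, -0.003],
    [0, -0.003, 0, 0, 0, 0],
    [0, -0.003, 0, 0, 0, 0],
    [0, -0.003, 0, 0, 0, 0],
    [0, -0.003, 0, 0, 0, 0],
    [0, -0.003, 0, 0, 0, 0],
    [0, -0.003, 0, 0, 0, 0],
    [0, -0.003, 0, 0, 0, 0],
    [0, -0.003, 0, 0, 0, 0],
    [0, -0.003, 0, 0, 0, 0],
    [0, -0.003, 0, 0, 0, 0],
    [0, 0, 0, 0, 0, 0]
  ]
}}

```text
clock: 8.75
eef_pos: [599.9, -53.2, 108.5]
tcp_rot: [-3.141, -0.0, -0.308]
contact_force: [-0.3, -0.9, -0.9]
opening: 0.132
```

```bash
python3 st.py
```

```text
8.75 [599.9 -53.2 108.5] [-3.141 -0.    -0.308] F [-0.3 -0.9 -0.9] M [-0.01 -0.02  0.02] op 11.3 Ftool [0.  0.9 0.9] Mtool [-0.    0.02 -0.02]
```

Call:
{"fn": "arm_command", "kwargs": {
  "targets": [
    [0, -0.003, 0, 0, 0, 0],
    [0, -0.003, 0, 0, 0, 0],
    [0, -0.003, 0, 0, 0, 0],
    [0, -0.003, 0, 0, 0, 0],
    [0, -0.003, 0, 0, 0, 0],
    [0, -0.003, 0, 0, 0, 0],
    [0, -0.003, 0, 0, 0, 0],
    [0, 0, 0, 0, 0, 0]
  ]
}}

```text
clock: 9.42
eef_pos: [606.3, -33.2, 108.5]
tcp_rot: [-3.141, -0.0, -0.308]
contact_force: [-0.2, -0.6, -1.1]
opening: 0.134
```

```bash
python3 st.py
```

```text
9.4167 [606.3 -33.2 108.5] [-3.141 -0.    -0.308] F [-0.2 -0.6 -1.1] M [-0.   -0.04 -0.04] op 11.5 Ftool [0.  0.6 1.1] Mtool [0.01 0.04 0.04]
```

Call:
{"fn": "arm_command", "kwargs": {
  "targets": [
    [0, -0.0025, 0, 0, 0, 0],
    [0, -0.0025, 0, 0, 0, 0],
    [0, -0.0022, 0, 0, 0, 0],
    [-2e-05, -0.00228, 0, 0.0013, 0, -0.02],
    [-2e-05, -0.00228, 0, 0.0013, 0, -0.02],
    [-2e-05, -0.00228, 0, 0.0013, 0, -0.02],
    [-2e-05, -0.00228, 0, 0.0013, 0, -0.02],
    [-2e-05, -0.00228, 0, 0.0013, 0, -0.02],
    [-2e-05, -0.00228, 0, 0.0013, 0, -0.02],
    [-2e-05, -0.00228, 0, 0.0013, 0, -0.02],
    [-2e-05, -0.00228, 0, 0.0013, 0, -0.02],
    [-2e-05, -0.00228, 0, 0.0013, 0, -0.02],
    [-2e-05, -0.00228, 0, 0.0013, 0, -0.02],
    [0, 0, 0, 0, 0, 0]
  ]
}}

```text
clock: 10.58
eef_pos: [613.0, -4.2, 108.6]
tcp_rot: [-3.128, -0.001, -0.106]
contact_force: [-0.1, 0.3, -1.2]
opening: 0.13
```

```bash
python3 st.py
```

```text
10.5833 [613.   -4.2 108.6] [-3.128e+00 -1.000e-03 -1.060e-01] F [-0.1  0.3 -1.2] M [0.02 0.05 0.04] op 11.1 Ftool [-0.2 -0.3  1.2] Mtool [ 0.01 -0.05 -0.03]
```

Call:
{"fn": "arm_command", "kwargs": {
  "targets": [
    [-2e-05, -0.00228, 0, 0.0013, 0, -0.02],
    [-2e-05, -0.00228, 0, 0.0013, 0, -0.02],
    [-2e-05, -0.00228, 0, 0.0013, 0, -0.02],
    [-2e-05, -0.00228, 0, 0.0013, 0, -0.02],
    [-2e-05, -0.00228, 0, 0.0013, 0, -0.02],
    [-2e-05, -0.00228, 0, 0.0013, 0, -0.02],
    [-2e-05, -0.00228, 0, 0.0013, 0, -0.02],
    [-2e-05, -0.00228, 0, 0.0013, 0, -0.02],
    [-2e-05, -0.00228, 0, 0.0013, 0, -0.02],
    [-2e-05, -0.00228, 0, 0.0013, 0, -0.02],
    [-2e-05, -0.00228, 0, 0.0013, 0, -0.02],
    [-2e-05, -0.00228, 0, 0.0013, 0, -0.02],
    [-2e-05, -0.00228, 0, 0.0013, 0, -0.02],
    [-2e-05, -0.00228, 0, 0.0013, 0, -0.02],
    [-2e-05, -0.00228, 0, 0.0013, 0, -0.02],
    [0, 0, 0, 0, 0, 0]
  ]
}}

```text
clock: 11.92
eef_pos: [611.5, 29.8, 109.4]
tcp_rot: [-3.11, -0.008, 0.194]
contact_force: [0.2, -0.1, -0.6]
opening: 0.132
```

```bash
python3 st.py
```

```text
11.9167 [611.5  29.8 109.4] [-3.11  -0.008  0.194] F [ 0.2 -0.1 -0.6] M [-0.03  0.06  0.02] op 11.2 Ftool [0.2 0.1 0.6] Mtool [-0.02 -0.06 -0.02]
```

Call:
{"fn": "arm_command", "kwargs": {
  "targets": [
    [-2e-05, -0.00228, 0, 0.0013, 0, -0.02],
    [-2e-05, -0.00228, 0, 0.0013, 0, -0.02],
    [-2e-05, -0.00228, 0, 0.0013, 0, -0.02],
    [-2e-05, -0.00228, 0, 0.0013, 0, -0.02],
    [-2e-05, -0.00228, 0, 0.0013, 0, -0.02],
    [-2e-05, -0.00228, 0, 0.0013, 0, -0.02],
    [-2e-05, -0.00228, 0, 0.0013, 0, -0.02],
    [-2e-05, -0.00228, 0, 0.0013, 0, -0.02],
    [-2e-05, -0.00228, 0, 0.0013, 0, -0.02],
    [-2e-05, -0.00228, 0, 0.0013, 0, -0.02],
    [0, 0, 0, 0, 0, 0]
  ]
}}

```text
clock: 12.83
eef_pos: [604.9, 51.6, 110.2]
tcp_rot: [-3.099, -0.015, 0.394]
contact_force: [-0.1, 0.3, -1.1]
opening: 0.136
```

```bash
python3 st.py
```

```text
12.8333 [604.9  51.6 110.2] [-3.099 -0.015  0.394] F [-0.1  0.3 -1.1] M [0.02 0.07 0.01] op 11.6 Ftool [ 0.  -0.2  1.1] Mtool [ 0.04 -0.06 -0.01]
```

Call:
{"fn": "arm_command", "kwargs": {
  "targets": [
    [0, 0, -0.0006, 0, 0, 0],
    [0, 0, -0.0006, 0, 0, 0],
    [0, 0, 0, 0, 0, 0]
  ]
}}

```text
clock: 13.08
eef_pos: [604.6, 51.0, 111.0]
tcp_rot: [-3.099, -0.014, 0.392]
contact_force: [-1.4, 0.9, -4.7]
opening: 0.131
```

```bash
python3 st.py
```

```text
13.0833 [604.6  51.  111. ] [-3.099 -0.014  0.392] F [-1.4  0.9 -4.7] M [0.01 0.11 0.03] op 11.2 Ftool [-1.  -1.1  4.7] Mtool [ 0.06 -0.1  -0.03]
```

Call:
{"fn": "arm_command", "kwargs": {
  "targets": [
    [0, 0, 0.0008, 0, 0, 0],
    [0, 0, 0.0008, 0, 0, 0],
    [0, 0, 0.0008, 0, 0, 0],
    [0, 0, 0, 0, 0, 0]
  ]
}}

```text
clock: 13.42
eef_pos: [605.3, 51.2, 109.0]
tcp_rot: [-3.1, -0.016, 0.392]
contact_force: [-0.2, -0.7, -1.8]
opening: 0.13
```

```bash
python3 st.py
```

```text
13.4167 [605.3  51.2 109. ] [-3.1   -0.016  0.392] F [-0.2 -0.7 -1.8] M [-0.04  0.01 -0.01] op 11.1 Ftool [-0.5  0.7  1.7] Mtool [-0.03 -0.03  0.01]
```

Call:
{"fn": "arm_command", "kwargs": {
  "targets": [
    [0, 0, 0.0006, 0, 0, 0],
    [0, 0, 0.0006, 0, 0, 0],
    [0, 0, 0, 0, 0, 0]
  ]
}}

```text
clock: 13.67
eef_pos: [605.2, 51.3, 107.8]
tcp_rot: [-3.1, -0.015, 0.392]
contact_force: [0.4, 1.1, -0.1]
opening: 0.133
```

```bash
python3 st.py
```

```text
13.6667 [605.2  51.3 107.8] [-3.1   -0.015  0.392] F [ 0.4  1.1 -0.1] M [-0.1   0.02  0.  ] op 11.4 Ftool [ 0.8 -0.9  0.1] Mtool [-0.08 -0.06 -0.  ]
```

Call:
{"fn": "arm_command", "kwargs": {
  "targets": [
    [0, 0, 0.0005, 0, 0, 0],
    [0, 0, 0.0005, 0, 0, 0],
    [0, 0, 0, 0, 0, 0]
  ]
}}

```text
clock: 13.92
eef_pos: [605.3, 51.3, 107.5]
tcp_rot: [-3.1, -0.016, 0.392]
contact_force: [-2.2, -0.3, 6.1]
opening: 0.136
```

```bash
python3 st.py
```

```text
13.9167 [605.3  51.3 107.5] [-3.1   -0.016  0.392] F [-2.2 -0.3  6.1] M [-0.08  0.41 -0.02] op 11.6 Ftool [-2.1 -0.8 -6.1] Mtool [ 0.09 -0.41  0.04]
```

Call:
{"fn": "arm_command", "kwargs": {
  "targets": [
    [-0.0001, 0, -0.0009, 0, 0, 0],
    [-0.0001, 0, -0.0009, 0, 0, 0],
    [-0.0001, 0, -0.0008, -0.011, 0, 0],
    [-2e-05, -0.00228, 0, 0.0009, 0, -0.02],
    [-2e-05, -0.00228, 0, 0.0009, 0, -0.02],
    [-2e-05, -0.00228, 0, 0.0009, 0, -0.02],
    [-2e-05, -0.00228, 0, 0.0009, 0, -0.02],
    [-2e-05, -0.00228, 0, 0.0009, 0, -0.02],
    [-2e-05, -0.00228, 0, 0.0009, 0, -0.02],
    [-2e-05, -0.00228, 0, 0.0009, 0, -0.02],
    [-2e-05, -0.00228, 0, 0.0009, 0, -0.02],
    [-2e-05, -0.00228, 0, 0.0009, 0, -0.02],
    [-2e-05, -0.00228, 0, 0.0009, 0, -0.02],
    [-2e-05, -0.00228, 0, 0.0009, 0, -0.02],
    [0, 0, 0, 0, 0, 0]
  ]
}}

```text
clock: 15.17
eef_pos: [592.5, 73.4, 110.2]
tcp_rot: [-3.105, -0.023, 0.614]
contact_force: [-0.2, -0.3, -0.6]
opening: 0.134
```

```bash
python3 st.py
```

```text
15.1667 [592.5  73.4 110.2] [-3.105 -0.023  0.614] F [-0.2 -0.3 -0.6] M [0.01 0.01 0.04] op 11.5 Ftool [-0.4  0.2  0.5] Mtool [ 0.01 -0.01 -0.04]
```

Call:
{"fn": "arm_command", "kwargs": {
  "targets": [
    [-2e-05, -0.00228, 0, 0.0009, 0, -0.02],
    [-2e-05, -0.00228, 0, 0.0009, 0, -0.02],
    [-2e-05, -0.00228, 0, 0.0009, 0, -0.02],
    [-2e-05, -0.00228, 0, 0.0009, 0, -0.02],
    [-2e-05, -0.00228, 0, 0.0009, 0, -0.02],
    [-2e-05, -0.00228, 0, 0.0009, 0, -0.02],
    [-2e-05, -0.00228, 0, 0.0009, 0, -0.02],
    [-2e-05, -0.00228, 0, 0.0009, 0, -0.02],
    [-2e-05, -0.00228, 0, 0.0009, 0, -0.02],
    [-2e-05, -0.00228, 0, 0.0009, 0, -0.02],
    [0, 0, 0, 0, 0, 0]
  ]
}}

```text
clock: 16.08
eef_pos: [577.6, 90.5, 111.1]
tcp_rot: [-3.101, -0.03, 0.814]
contact_force: [-0.0, -0.7, -0.7]
opening: 0.132
```

```bash
python3 st.py
```

```text
16.0833 [577.6  90.5 111.1] [-3.101 -0.03   0.814] F [-0.  -0.7 -0.7] M [-0.04  0.04 -0.  ] op 11.3 Ftool [-0.6  0.5  0.7] Mtool [-0.   -0.06  0.  ]
```

Call:
{"fn": "arm_command", "kwargs": {
  "targets": [
    [0, 0, -0.0006, 0, 0, 0],
    [0, 0, -0.0006, 0, 0, 0],
    [0, 0, 0, 0, 0, 0]
  ]
}}

```text
clock: 16.33
eef_pos: [577.6, 90.0, 112.1]
tcp_rot: [-3.101, -0.03, 0.811]
contact_force: [-1.3, -0.5, -3.4]
opening: 0.135
```

```bash
python3 st.py
```

```text
16.3333 [577.6  90.  112.1] [-3.101 -0.03   0.811] F [-1.3 -0.5 -3.4] M [-0.13  0.13  0.03] op 11.5 Ftool [-1.3 -0.5  3.4] Mtool [ 0.01 -0.19 -0.02]
```

Call:
{"fn": "arm_command", "kwargs": {
  "targets": [
    [0, 0, 0.0008, 0, 0, 0],
    [0, 0, 0.0008, 0, 0, 0],
    [0, 0, 0.0008, 0, 0, 0],
    [0, 0, 0, 0, 0, 0]
  ]
}}

```text
clock: 16.67
eef_pos: [578.0, 90.4, 109.8]
tcp_rot: [-3.101, -0.031, 0.811]
contact_force: [0.5, -0.2, -1.2]
opening: 0.132
```

```bash
python3 st.py
```

```text
16.6667 [578.   90.4 109.8] [-3.101 -0.031  0.811] F [ 0.5 -0.2 -1.2] M [-0.03 -0.04 -0.03] op 11.3 Ftool [0.2 0.6 1.2] Mtool [-0.05  0.01  0.02]
```

Call:
{"fn": "arm_command", "kwargs": {
  "targets": [
    [-0.0003, 0, 0.0006, 0, 0, 0],
    [0, 0, 0.0006, 0, 0, 0],
    [0, 0, 0, 0, 0, 0]
  ]
}}

```text
clock: 16.92
eef_pos: [577.8, 90.1, 108.8]
tcp_rot: [-3.101, -0.031, 0.812]
contact_force: [-0.4, 0.5, 1.6]
opening: 0.137
```

```bash
python3 st.py
```

```text
16.9167 [577.8  90.1 108.8] [-3.101 -0.031  0.812] F [-0.4  0.5  1.6] M [-0.15  0.07 -0.01] op 11.7 Ftool [ 0.2 -0.7 -1.6] Mtool [-0.05 -0.16  0.02]
```

Call:
{"fn": "arm_command", "kwargs": {
  "targets": [
    [0, 0, 0.0005, 0, 0, 0],
    [0, 0, 0, 0, 0, 0]
  ]
}}

```text
clock: 17.08
eef_pos: [577.9, 90.2, 108.7]
tcp_rot: [-3.102, -0.031, 0.812]
contact_force: [-1.8, -1.7, 5.4]
opening: 0.136
```

```bash
python3 st.py
```

```text
17.0833 [577.9  90.2 108.7] [-3.102 -0.031  0.812] F [-1.8 -1.7  5.4] M [-0.21  0.33 -0.03] op 11.6 Ftool [-2.4 -0.3 -5.4] Mtool [ 0.1  -0.38  0.05]
```

Call:
{"fn": "arm_command", "kwargs": {
  "targets": [
    [-0.0002, 0, -0.0007, 0, 0, 0],
    [-0.0002, 0, -0.0007, 0, 0, 0],
    [0, 0, -0.0007, -0.012, 0, 0],
    [-2e-05, -0.00228, 0, 0.0009, 0, -0.02],
    [-2e-05, -0.00228, 0, 0.0009, 0, -0.02],
    [-2e-05, -0.00228, 0, 0.0009, 0, -0.02],
    [-2e-05, -0.00228, 0, 0.0009, 0, -0.02],
    [-2e-05, -0.00228, 0, 0.0009, 0, -0.02],
    [-2e-05, -0.00228, 0, 0.0009, 0, -0.02],
    [-2e-05, -0.00228, 0, 0.0009, 0, -0.02],
    [-2e-05, -0.00228, 0, 0.0009, 0, -0.02],
    [-2e-05, -0.00228, 0, 0.0009, 0, -0.02],
    [-2e-05, -0.00228, 0, 0.0009, 0, -0.02],
    [-2e-05, -0.00228, 0, 0.0009, 0, -0.02],
    [-2e-05, -0.00228, 0, 0.0009, 0, -0.02],
    [-2e-05, -0.00228, 0, 0.0009, 0, -0.02],
    [-2e-05, -0.00228, 0, 0.0009, 0, -0.02],
    [0, 0, 0, 0, 0, 0]
  ]
}}

```text
clock: 18.58
eef_pos: [551.1, 108.4, 111.2]
tcp_rot: [-3.11, -0.039, 1.094]
contact_force: [0.5, 0.7, -1.0]
opening: 0.135
```

```bash
python3 st.py;  python3 - <<'E'
from rig import r
import cv2
f=r.grab_frame("scene"); cv2.imwrite(f"pics/scene3.png",f["image"])
a=f["image"][170:260,300:390]; a=cv2.convertScaleAbs(a,alpha=2,beta=20);cv2.imwrite('pics/s3g.png',cv2.resize(a,None,fx=6.5,fy=6.5,interpolation=cv2.INTER_CUBIC))
E
```

```text
18.5833 [551.1 108.4 111.2] [-3.11  -0.039  1.094] F [ 0.5  0.7 -1. ] M [-0.05  0.02  0.01] op 11.6 Ftool [0.8 0.1 1. ] Mtool [ 0.   -0.05 -0.01]
```

View pics/s3g.png

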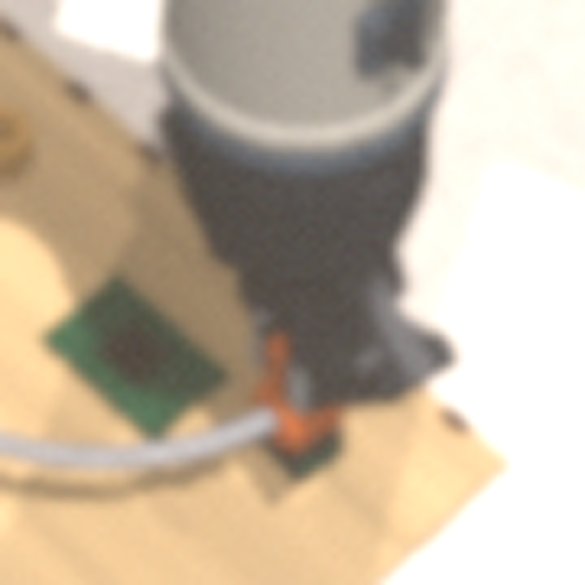

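Call:
{"fn": "arm_command", "kwargs": {
  "targets": [
    [-0.0006, 0, 0, 0, 0, 0],
    [-0.0006, 0, 0, 0, 0, 0],
    [0, 0, 0, 0, 0, 0]
  ]
}}

```text
clock: 18.88
eef_pos: [551.0, 107.1, 111.1]
tcp_rot: [-3.11, -0.039, 1.091]
contact_force: [0.5, -0.8, -1.2]
opening: 0.133
```

```bash
python3 st.py
```

```text
18.8833 [551.  107.1 111.1] [-3.11  -0.039  1.091] F [ 0.5 -0.8 -1.2] M [-0.07  0.    0.  ] op 11.4 Ftool [-0.5  0.8  1.1] Mtool [-0.03 -0.07 -0.  ]
```

Call:
{"fn": "arm_command", "kwargs": {
  "targets": [
    [0.0008, 0, 0, 0, 0, 0],
    [0.0008, 0, 0, 0, 0, 0],
    [0.0008, 0, 0, 0, 0, 0],
    [0, 0, 0, 0, 0, 0]
  ]
}}

```text
clock: 19.22
eef_pos: [552.0, 109.1, 111.2]
tcp_rot: [-3.11, -0.038, 1.092]
contact_force: [-1.2, -1.0, -0.7]
opening: 0.133
```

```bash
python3 st.py
```

```text
19.2167 [552.  109.1 111.2] [-3.11  -0.038  1.092] F [-1.2 -1.  -0.7] M [-0.4   0.09 -0.04] op 11.4 Ftool [-1.4 -0.6  0.6] Mtool [-0.1  -0.4   0.05]
```

Call:
{"fn": "arm_command", "kwargs": {
  "targets": [
    [-0.0008, 0, 0, 0, 0, 0],
    [-0.0008, 0, 0, 0, 0, 0],
    [-2e-05, -0.00228, 0, 0.0009, 0, -0.02],
    [-2e-05, -0.00228, 0, 0.0009, 0, -0.02],
    [-2e-05, -0.00228, 0, 0.0009, 0, -0.02],
    [-2e-05, -0.00228, 0, 0.0009, 0, -0.02],
    [-2e-05, -0.00228, 0, 0.0009, 0, -0.02],
    [-2e-05, -0.00228, 0, 0.0009, 0, -0.02],
    [0, 0, 0, 0, 0, 0]
  ]
}}

```text
clock: 19.97
eef_pos: [538.4, 113.7, 111.6]
tcp_rot: [-3.11, -0.043, 1.214]
contact_force: [-1.0, -0.1, -0.2]
opening: 0.134
```

```bash
python3 st.py
```

```text
19.9667 [538.4 113.7 111.6] [-3.11  -0.043  1.214] F [-1.  -0.1 -0.2] M [-0.04 -0.07  0.  ] op 11.4 Ftool [-0.5 -0.9  0.2] Mtool [-0.08 -0.01 -0.01]
```

Call:
{"fn": "arm_command", "kwargs": {
  "targets": [
    [0, -0.001, 0, 0, 0, -0.01],
    [0, -0.001, 0, 0, 0, -0.01],
    [0, 0, 0, 0, 0, -0.01],
    [0, 0, 0, 0, 0, 0]
  ]
}}

```text
clock: 20.3
eef_pos: [537.0, 114.2, 111.7]
tcp_rot: [-3.111, -0.044, 1.243]
contact_force: [-0.3, 0.1, -0.8]
opening: 0.131
```

```bash
python3 st.py
```

```text
20.3 [537.  114.2 111.7] [-3.111 -0.044  1.243] F [-0.3  0.1 -0.8] M [-0.06  0.    0.02] op 11.2 Ftool [ 0.  -0.3  0.8] Mtool [-0.02 -0.06 -0.01]
```

Call:
{"fn": "arm_command", "kwargs": {
  "targets": [
    [0, -0.001, 0, 0, 0, -0.008],
    [0, -0.001, 0, 0, 0, -0.008],
    [0, -0.001, 0, 0, 0, -0.004],
    [0, 0, 0, 0, 0, 0]
  ]
}}

```text
clock: 20.63
eef_pos: [533.9, 115.2, 111.7]
tcp_rot: [-3.112, -0.044, 1.262]
contact_force: [0.5, 0.1, -0.4]
opening: 0.132
```

```bash
python3 st.py
```

```text
20.6333 [533.9 115.2 111.7] [-3.112 -0.044  1.262] F [ 0.5  0.1 -0.4] M [-0.04 -0.   -0.01] op 11.3 Ftool [0.2 0.5 0.4] Mtool [-0.02 -0.04  0.02]
```

Call:
{"fn": "arm_command", "kwargs": {
  "targets": [
    [0, -0.0005, 0, 0, 0, 0],
    [0, -0.0005, 0, 0, 0, 0],
    [0, -0.0005, 0, 0, 0, 0],
    [0, 0, 0, 0, 0, 0]
  ]
}}

```text
clock: 20.97
eef_pos: [532.6, 115.6, 111.8]
tcp_rot: [-3.112, -0.044, 1.262]
contact_force: [-0.1, -0.0, -0.5]
opening: 0.134
```

```bash
python3 st.py
```

```text
20.9667 [532.6 115.6 111.8] [-3.112 -0.044  1.262] F [-0.1 -0.  -0.5] M [-0.03 -0.08 -0.  ] op 11.4 Ftool [-0.1 -0.   0.5] Mtool [-0.08 -0.   -0.  ]
```

Call:
{"fn": "arm_command", "kwargs": {
  "targets": [
    [0, -0.0005, 0, 0, 0, 0],
    [0, -0.0005, 0, 0, 0, 0],
    [0, 0, 0, 0, 0, 0]
  ]
}}

```text
clock: 21.22
eef_pos: [531.7, 115.9, 111.8]
tcp_rot: [-3.112, -0.044, 1.262]
contact_force: [0.5, -0.4, -1.1]
opening: 0.133
```

```bash
python3 st.py
```

```text
21.2167 [531.7 115.9 111.8] [-3.112 -0.044  1.262] F [ 0.5 -0.4 -1.1] M [-0.04  0.03 -0.02] op 11.3 Ftool [-0.3  0.6  1.1] Mtool [ 0.02 -0.05  0.02]
```

Call:
{"fn": "arm_command", "kwargs": {
  "targets": [
    [0, -0.0004, 0, 0, 0, 0],
    [0, -0.0004, 0, 0, 0, 0],
    [0, 0, 0, 0, 0, 0]
  ]
}}

```text
clock: 21.47
eef_pos: [531.0, 116.1, 111.9]
tcp_rot: [-3.112, -0.044, 1.262]
contact_force: [0.3, 0.2, -0.8]
opening: 0.137
```

```bash
python3 st.py
```

```text
21.4667 [531.  116.1 111.9] [-3.112 -0.044  1.262] F [ 0.3  0.2 -0.8] M [-0.05 -0.04 -0.03] op 11.7 Ftool [0.3 0.3 0.8] Mtool [-0.05 -0.04  0.03]
```

Call:
{"fn": "arm_command", "kwargs": {
  "targets": [
    [0, -0.0004, 0, 0, 0, 0],
    [0, -0.0004, 0, 0, 0, 0],
    [0, 0, 0, 0, 0, 0]
  ]
}}

```text
clock: 21.72
eef_pos: [530.8, 116.2, 112.0]
tcp_rot: [-3.113, -0.044, 1.262]
contact_force: [3.4, -1.9, -3.4]
opening: 0.134
```

```bash
python3 st.py
```

```text
21.7167 [530.8 116.2 112. ] [-3.113 -0.044  1.262] F [ 3.4 -1.9 -3.4] M [-0.4  -0.63  0.03] op 11.5 Ftool [-1.   4.   3.3] Mtool [-0.72 -0.19 -0.06]
```

Call:
{"fn": "arm_command", "kwargs": {
  "targets": [
    [0, -0.0004, 0, 0, 0, 0],
    [0, -0.0004, 0, 0, 0, 0],
    [0, 0, 0, 0, 0, 0]
  ]
}}

```text
clock: 21.97
eef_pos: [530.7, 116.2, 112.0]
tcp_rot: [-3.115, -0.044, 1.262]
contact_force: [5.3, -3.5, -5.1]
opening: 0.133
```

```bash
python3 st.py
```

```text
21.9667 [530.7 116.2 112. ] [-3.115 -0.044  1.262] F [ 5.3 -3.5 -5.1] M [-0.81 -1.11 -0.08] op 11.4 Ftool [-1.9  6.2  4.9] Mtool [-1.31 -0.43  0.03]
```

Call:
{"fn": "arm_command", "kwargs": {
  "targets": [
    [0, 0.0006, 0, 0, 0, 0],
    [0, 0.0006, 0, 0, 0, 0],
    [0, 0, 0.0005, 0, 0, 0],
    [0, 0, 0.0005, 0, 0, 0],
    [0, 0, 0.0005, 0, 0, 0],
    [0, 0, 0, 0, 0, 0]
  ]
}}

```text
clock: 22.47
eef_pos: [530.9, 116.5, 110.6]
tcp_rot: [-3.113, -0.045, 1.262]
contact_force: [3.1, -0.0, 1.4]
opening: 0.133
```

```bash
python3 st.py
```

```text
22.4667 [530.9 116.5 110.6] [-3.113 -0.045  1.262] F [ 3.1 -0.   1.4] M [-0.2  -0.56 -0.05] op 11.3 Ftool [ 1.   2.9 -1.4] Mtool [-0.59 -0.02  0.02]
```

Call:
{"fn": "arm_command", "kwargs": {
  "targets": [
    [0, -0.0004, 0, 0, 0, 0],
    [0, -0.0004, 0, 0, 0, 0],
    [0, 0, 0, 0, 0, 0]
  ]
}}

```text
clock: 22.72
eef_pos: [530.8, 116.5, 110.6]
tcp_rot: [-3.114, -0.045, 1.262]
contact_force: [6.0, -2.0, -0.6]
opening: 0.137
```

```bash
python3 st.py
```

```text
22.7167 [530.8 116.5 110.6] [-3.114 -0.045  1.262] F [ 6.  -2.  -0.6] M [-0.46 -1.07 -0.04] op 11.7 Ftool [-0.1  6.4  0.5] Mtool [-1.16 -0.11 -0.01]
```

Call:
{"fn": "arm_command", "kwargs": {
  "targets": [
    [0, 0.0004, 0, 0, 0, 0],
    [0, 0, 0, 0, 0, 0]
  ]
}}

```text
clock: 22.88
eef_pos: [530.9, 116.5, 110.6]
tcp_rot: [-3.113, -0.045, 1.262]
contact_force: [5.6, -2.3, -0.3]
opening: 0.137
```

Call:
{"fn": "arm_command", "kwargs": {
  "targets": [
    [0, 0, 0, 0, 0, 0],
    [0, 0, 0, 0, 0, 0],
    [0, 0, 0, 0, 0, 0],
    [0, 0, 0, 0, 0, 0],
    [0, 0, 0, 0, 0, 0],
    [0, 0, 0, 0, 0, 0]
  ],
  "fingers": 0.04
}}

```text
clock: 23.38
eef_pos: [530.0, 116.5, 110.3]
tcp_rot: [-3.112, -0.044, 1.262]
contact_force: [0.2, 0.5, -0.1]
opening: 0.468
```

```bash
python3 st.py;  python3 - <<'E'
from rig import r
import cv2
f=r.grab_frame("scene"); cv2.imwrite(f"pics/scene4.png",f["image"])
a=f["image"][170:260,300:390]; a=cv2.convertScaleAbs(a,alpha=2,beta=20);cv2.imwrite('pics/s4g.png',cv2.resize(a,None,fx=6.5,fy=6.5,interpolation=cv2.INTER_CUBIC))
E
```

```text
23.3833 [530.  116.5 110.3] [-3.112 -0.044  1.262] F [ 0.2  0.5 -0.1] M [-0.03 -0.01 -0.  ] op 39.9 Ftool [0.6 0.1 0.2] Mtool [-0.01 -0.02  0.  ]
```

View pics/s4g.png

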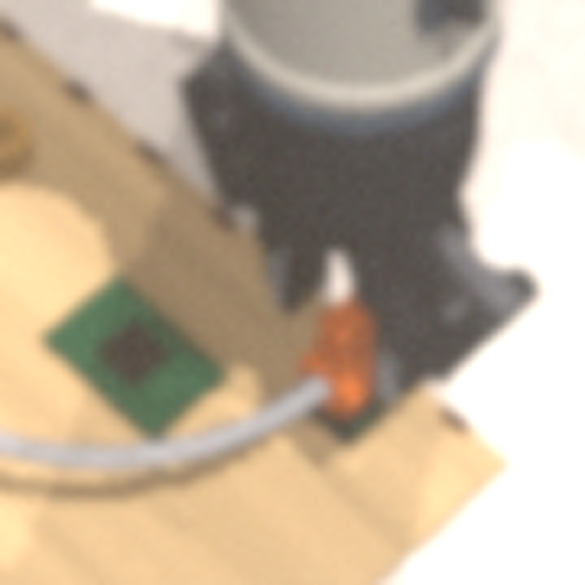

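Released, no contact. Retreat upward along the tool axis and check.

Call:
{"fn": "arm_command", "kwargs": {
  "targets": [
    [0, 0, -0.004, 0, 0, 0],
    [0, 0, -0.008, 0, 0, 0],
    [0, 0, -0.01, 0, 0, 0],
    [0, 0, -0.012, 0, 0, 0],
    [0, 0, -0.012, 0, 0, 0],
    [0, 0, -0.012, 0, 0, 0],
    [0, 0, -0.015, 0, 0, 0],
    [0, 0, -0.015, 0, 0, 0],
    [0, 0, -0.015, 0, 0, 0],
    [0, 0, -0.015, 0, 0, 0],
    [0, 0, -0.015, 0, 0, 0],
    [0, 0, -0.015, 0, 0, 0]
  ]
}}

```text
clock: 24.43
eef_pos: [532.5, 108.8, 260.2]
tcp_rot: [-3.113, -0.045, 1.262]
contact_force: [0.3, -0.1, 0.2]
opening: 0.466
```

Call:
{"fn": "arm_command", "kwargs": {
  "targets": [
    [0.001, 0.03, -0.005, 0, 0, 0],
    [0.001, 0.03, -0.005, 0, 0, 0],
    [0, 0.03, 0, 0, 0, 0],
    [0, 0.03, 0, 0, 0, 0],
    [0, 0.03, 0, 0, 0, 0],
    [0, 0, 0, 0, 0, 0]
  ]
}}

```text
clock: 24.93
eef_pos: [680.2, 63.1, 264.4]
tcp_rot: [-3.115, -0.045, 1.26]
contact_force: [-1.9, -0.3, 0.5]
opening: 0.465
```

```bash
python3 st.py;  python3 - <<'E'
from rig import r
import cv2
for n,(y,x) in(("scene",(190,310)),("top",(170,235))):
    f=r.grab_frame(n); cv2.imwrite(f"pics/{n}5.png",f["image"])
    a=f["image"][y:y+70,x:x+80]; a=cv2.convertScaleAbs(a,alpha=1.8,beta=20);cv2.imwrite(f'pics/{n}5g.png',cv2.resize(a,None,fx=8,fy=8,interpolation=cv2.INTER_CUBIC))
E
```

```text
24.9333 [680.2  63.1 264.4] [-3.115 -0.045  1.26 ] F [-1.9 -0.3  0.5] M [ 0.03  0.03 -0.  ] op 39.7 Ftool [-0.8 -1.7 -0.5] Mtool [0.03 0.02 0.  ]
```

View pics/scene5g.png

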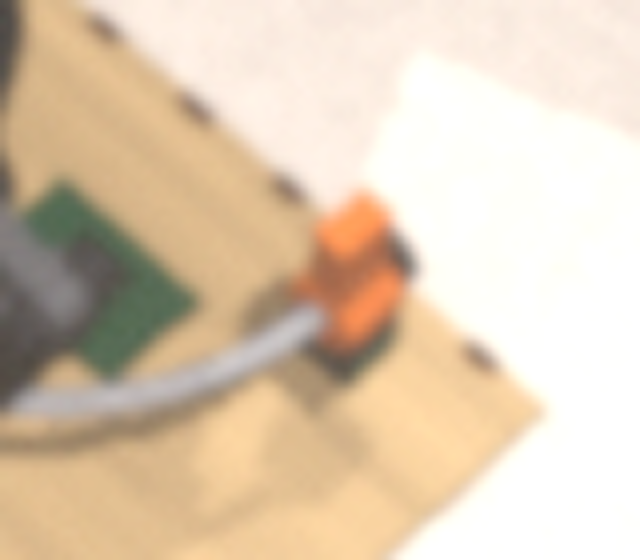

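View pics/top5g.png

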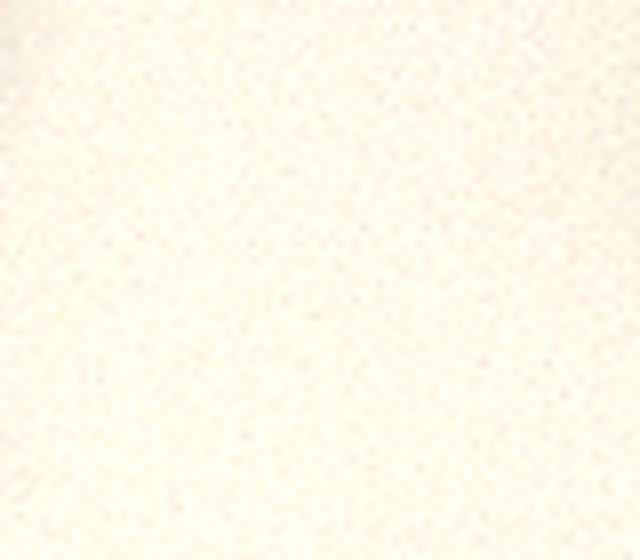

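View pics/scene5.png

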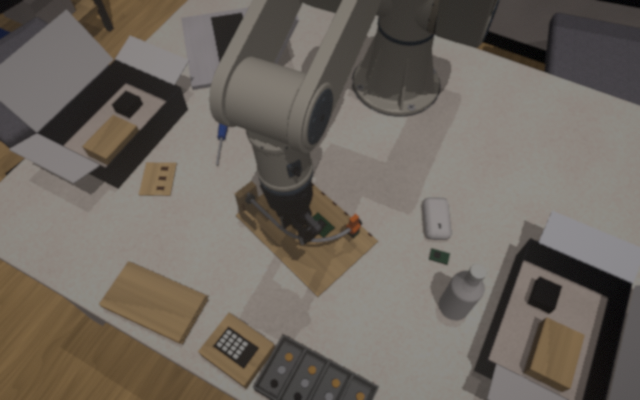

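```bash
python3 - <<'E'
from h import *
import cv2
im=cv2.imread('pics/scene5.png'); hsv=cv2.cvtColor(im,cv2.COLOR_BGR2HSV)
M=R.from_euler('z',1.263).as_matrix(); O=np.array([545.5,4.4,0])
w=plane('s',310+357/8-.5,190+222/8-.5,90+117*.031-2+45); print('fin top stand',M.T@(w-O))
w=plane('s',310+357/8-.5,190+222/8-.5,90+117*.06-2+45); print('fin top stand',M.T@(w-O))
t=.031
for y in (45,47,48): print(y,(proj('s',O+M@np.array([103.7,y-0.03*43,90+117*t+43]))-[310,190])*8+3.5)
for ysc in (58,62,66): print('disc',ysc,(proj('s',O+M@np.array([103.7,ysc,90+128*t]))-[310,190])*8+3.5)
E
python3 -c "
import cv2
a=cv2.imread('pics/scene5.png')[205:240,338:372]; a=cv2.convertScaleAbs(a,alpha=2.6,beta=10);cv2.imwrite('pics/s5h.png',cv2.resize(a,None,fx=16,fy=16,interpolation=cv2.INTER_CUBIC))"
```

```text
fin top stand [105.26303702  45.98541115 136.627     ]
fin top stand [106.41255694  44.45600663 140.02      ]
45 [346.35734127 222.98903189]
47 [351.55284352 218.439532  ]
48 [354.14798182 216.16707   ]
disc 58 [372.08821175 266.57437891]
disc 62 [382.04789022 257.76777614]
disc 66 [391.98190351 248.98386719]
```

View pics/s5h.png

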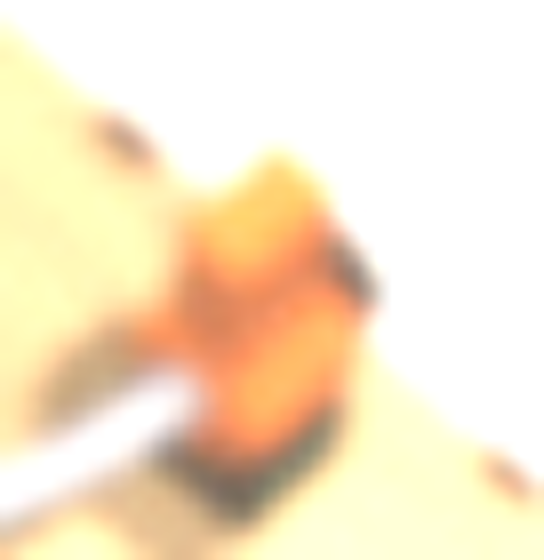

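Call:
{"fn": "arm_command", "kwargs": {
  "targets": [
    [0, 0, 0, 0, 0, 0],
    [0, 0, 0, 0, 0, 0],
    [0, 0, 0, 0, 0, 0],
    [0, 0, 0, 0, 0, 0]
  ]
}}

```text
clock: 25.37
eef_pos: [675.5, 65.2, 264.4]
tcp_rot: [-3.112, -0.044, 1.262]
contact_force: [0.1, -0.1, 0.5]
opening: 0.47
```

```bash
python3 st.py; python3 -c "
from rig import r
import cv2,numpy as np
a=r.grab_frame('scene')['image'].astype(int);b=cv2.imread('pics/scene5.png').astype(int)
print('diff at carriage',abs(a-b)[205:240,338:372].mean(), 'elsewhere',abs(a-b)[240:300,420:480].mean())
print(r.sign_off())"
```

```text
25.3667 [675.5  65.2 264.4] [-3.112 -0.044  1.262] F [ 0.1 -0.1  0.5] M [-0.04  0.    0.03] op 40.1 Ftool [-0.   0.1 -0.5] Mtool [-0.01 -0.04 -0.03]
diff at carriage 0.5296918767507003 elsewhere 0.45185185185185184
the job is handed in; nothing more can be done
None
```

I slid the carriage round the bend to the stop disc, released it, backed the arm clear and handed the job in at about 25.4 s.

- **Bend tilt:** by feel, the bend tips up about 0.03 rad. The cameras had suggested 0.06 to 0.08; I went with what the probing showed.
- **Forces:** the highest reading I took was about 8 N, with the carriage pressed on the stop. The vertical and sideways probes on the bend stayed under about 7 N.
- **At the stop:** the force rose to about 6 N along the rod over the last 0.8 mm. I opened the fingers with that light pressure still toward the stop.
- **Last checks:** after release the force read about zero. In the scene picture the carriage sits 46 mm along the stand's y axis, where home is about 45.7 mm, with no visible gap to the disc. It did not move between two pictures about half a second apart.
- **Not confirmed:** I couldn't check the gap from the top camera, because my close-up from it missed the carriage. The scene picture alone can't rule out a gap of less than a millimetre. The bystanders I could see looked undisturbed, but the arm hid the spare bushing in the last picture, and I didn't measure any of them.

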